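# Switch on the magnetic stops round a weld frame, tap by tap

## Task

Switch on the three magnetic stops around the tube frame by tapping the top of each lightly with the fingertips, just until its cap sinks fully and stays down: first the wide flat round cap, then the square cap, last the domed one. The stops are already lined up, so do not pinch, lift or shift them, and leave the frame and everything else on the table undisturbed.

Things in the scene. Friction and masses are not known exactly. Their poses are not given: they have to be found in the camera images.
- round_top (a point): Centre of the top face of the round cap, 77 mm above the table before the tap (it sinks with the cap). The bare-metal cap is a flat round disc, 44 mm across and 12 mm thick: the widest of the three; it sits on a 14 mm stem over the stop's body, with a 20 mm gap under it before the tap.
- square_top (a point): Centre of the top face of the square cap, 81 mm above the table before the tap (it sinks with the cap). The bare-metal cap is a flat square block, 34 by 34 mm and 16 mm thick; it sits on a 14 mm stem over the stop's body, with a 20 mm gap under it before the tap.
- dome_top (a point): Centre of the top face of the dome cap, 85 mm above the table before the tap (it sinks with the cap). The bare-metal cap is a round-topped dome, 30 mm across and 20 mm high: the narrowest and tallest of the three; it sits on a 14 mm stem over the stop's body, with a 20 mm gap under it before the tap.
- round_stop: Loose magnetic stop, 0.5 to 1.1 kg, its magnet still off: upright grey cylinder with steel foot, 56 mm across and 45 mm high, below the round cap. Origin: centre of its underside, on the table; z up.
- round_stem (a joint): How far the round cap's stem has sunk, m: 0 as found (off), 0.008 right down (on). It sinks straight down under about 2 N and stays where it is left. After that the cap itself gives a further 8 mm on a spring (4 N at first, 8 N at the end, then solid), and springs back when let go; this spring is not counted in the joint value.
- square_stop: Loose magnetic stop, 0.5 to 1.1 kg, its magnet still off: upright grey cylinder with steel foot, 56 mm across and 45 mm high, below the square cap. Origin: centre of its underside, on the table; z up.
- square_stem (a joint): How far the square cap's stem has sunk, m: 0 as found (off), 0.008 right down (on). It sinks straight down under about 2 N and stays where it is left. After that the cap itself gives a further 8 mm on a spring (4 N at first, 8 N at the end, then solid), and springs back when let go; this spring is not counted in the joint value.
- dome_stop: Loose magnetic stop, 0.5 to 1.1 kg, its magnet still off: upright grey cylinder with steel foot, 56 mm across and 45 mm high, below the dome cap. Origin: centre of its underside, on the table; z up.
- dome_stem (a joint): How far the dome cap's stem has sunk, m: 0 as found (off), 0.008 right down (on). It sinks straight down under about 2 N and stays where it is left. After that the cap itself gives a further 8 mm on a spring (4 N at first, 8 N at the end, then solid), and springs back when let go; this spring is not counted in the joint value.
- frame: Fixed workpiece: T of 40 mm square tube lying flat. Origin on the table; crossbar 360 mm along its y, centred 90 mm along +x; leg along x from -70 mm to the crossbar; on the joint at x = 85 mm an upright 48 mm tube, top 101 mm above the table. One stop stands to either side of the leg and one before its end; which is where varies.
- jack: Small steel screw jack, 36 mm across, 54 mm high, upright; origin centre of underside.
- jar: Small closed jar, 38 mm across, 50 mm high; origin centre of underside.
- offcut: Upright steel tube offcut, 36 mm across, 45 mm high; origin centre of underside.
- collar: Flat dark steel collar, 44 mm across, 16 mm high; origin centre of underside.
- hammer: Hammer, 260 mm long, lying to the left of the frame; origin mid-length on the table, head to its +x.
- wrench: Wrench, 180 mm long, lying flat; origin mid-length on the table.
- brush: Brush with wooden handle, 200 mm long, lying flat; origin mid-length on the table.
Not all that is in view belongs to the job. What is shaped like the dome_stop but green or orange is not meant.

How it is judged:
By the outcome, as a careful person would: the job done as asked, in the order asked, and still so for the second after the job is handed in, with the robot touching nothing.
It also fails if it takes over 51 s, if anything falls off the work surface, if the arm or the gripper's body presses on something with over 40 N, if the wrist force passes 120 N, or if a joint passes its speed limit or range.

## Robot

A 6-joint arm with a two-finger parallel gripper is mounted at the origin on the work surface. World frame = base frame: x ahead of the robot, y to its left, z up, the work surface at z = 0. Lengths are in mm, angles in degrees, forces in N, time in s.
With the tool pointing down it reaches from about 350 to 850 mm from the base axis. Payload 8.1 kg.
Tool frame: the origin (TCP) lies midway between the tips of the shut fingers; the grasp point (between the pads) lies 19 mm behind it; y points along the fingers, x is the direction in which the jaws open and shut, and the axes are right-handed (so a half turn about y gives the same grasp; the last joint's range is limited). The gripper opens to 85 mm and grips with 20 to 120 N. Pads are 22 mm wide; open, the fingers measure 114 mm over their backs; the gripper's body (76 mm by 85 mm) begins 54 mm behind the grasp point. The pads swing forward as they close: fully open they stand 13 mm farther back than shut.
Start: joints at [-70.898, 7.471, 85.268, -0, 87.261, -4.893], TCP at [244.019, -548.143, 231.292] pointing down, gripper open.
Joint ranges: [-169.43, 169.43], [-51.17, 129.36], [1.28, 143.12], [-76.62, 256.62], [0, 156.53], [-152.29, 152.29]. Speed limits (degrees/s): [136.94, 136.94, 159.86, 180, 180, 180].

## Interface

Orientations are given as [roll, pitch, yaw] about the fixed x, y, z axes, in that order (R = Rz(yaw) Ry(pitch) Rx(roll)).
In Python, from bench import r gives the robot as it stands.
- The arm moves only by the tool move_arm, never from a script. Its arguments are lists of equal length, an entry for each row: "linear": the shift along the tool's x, y, z normalised to -1 to 1, where 1 is 300 mm, a list of three; "twist": the turn, a rotation vector about the tool's x, y, z normalised to -1 to 1, where 1 is pi/2 rad, a list of three; "hand": the opening, from -1 (shut) to 1 (fully open). A call has 1 to 12 rows; each row is the pose to reach, as a shift and turn from the pose measured when the call began, along the tool's axes at that moment; what a row does not reach only later rows make up. A row lasts 1/12 s, in which the tool goes at most 41.7 mm and 7.16 degrees, less where a joint would pass 70% of its speed; a pose out of reach is approached as far as the arm can. A call with a number of a shift or a turn outside -1 to 1 is refused whole. A call with a gripper value outside its range is refused whole. The fingers move at their own pace and stop on an object; "force" is the grip in N (left out, the last holds). Time passes only in rows, so rows that repeat a pose let the fingers close. It gives the time, the measured TCP pose, the force and the opening at its end, in the units of the state.
- r.sense(): the state, without advancing time (a new reading comes with each control period).
- r.snapshot(name): name is "side" or "top"; returns a dict with "frame" (384x512x3 uint8, red, green, blue), "range_z" (384x512 float32, mm along the optical axis (not along the pixel's ray), 0 where there is no reading), "intrinsics" (3x3 intrinsics, pixels), "dist_coeffs" ([k1, k2, p1, p2, k3] as OpenCV has them; the pictures are not rectified), "R" (3x3) and "t" (3): a world point X has camera coordinates R X + t. Camera axes: x right, y down, z forward; pixel columns grow to the right and rows downward; lengths in mm; the calibration is good to about 2 mm. A picture is of the moment at which its call begins.
- r.hand_in(): hands the job in, once; it reports no verdict.
The state is a dict: "time": time; "joint_pos": joint angles; "qd": joint speeds; "joint_efforts": joint torques, N m; "tool_pos": TCP position; "tcp_rot": TCP orientation; "ft_force": force on the tool from outside, world axes, zero at the start; "wrist_torque": the same for the moment, N m; "finger_gap": finger opening in mm.
Only numpy, scipy, OpenCV 4.12 (cv2) and the standard library are available. Lean on these libraries where they do the work, as an engineer would, in place of code of your own. Each camera call takes 0.05 s, during which the arm holds its last target. There are 200 camera calls.

## Working session

There is one attempt and no reset: what is moved stays moved. The work goes in short steps, Python scripts to look and compute and a tool call to move; the robot and the scene stay as the last step left them, time stands still between calls to the robot, and variables do not carry over. Pictures are saved under pics/ and viewed, on a budget of 10 in all, crops included, one or two more only if the job needs it, and the job is handed in when it is done.

Besides the shell and the picture viewer there is one more tool, called after "Request:" by a JSON object that holds its "method" and its "body". move_arm: Moves the arm, as the interface text tells. Scaled input: -1 to 1 covers 300 mm each way for a shift and pi/2 rad each way for a turn. Its arguments: {"type":"object","properties":{"linear":{"type":"array","items":{"type":"array","items":{"type":"number","minimum":-1,"maximum":1}}},"twist":{"type":"array","items":{"type":"array","items":{"type":"number","minimum":-1,"maximum":1}}},"hand":{"type":"array","items":{"type":"number"}},"force":{"type":"number"}},"required":["linear","twist","hand"]}

```bash
mkdir -p pics; cat > h.py <<'E'
import numpy as np,cv2,pickle
from bench import r
def snap(n,tag):
    s=r.snapshot(n); pickle.dump(s,open(tag+'.pkl','wb')); return s
def load(tag): return pickle.load(open(tag+'.pkl','rb'))
def pts(s):
    h,w=s['range_z'].shape; K=np.array(s['intrinsics'],float);d=np.array(s['dist_coeffs'],float)
    u,v=np.meshgrid(np.arange(w),np.arange(h))
    n=cv2.undistortPoints(np.stack([u,v],-1).reshape(-1,1,2).astype(float),K,d).reshape(h,w,2)
    z=s['range_z'].astype(float)
    c=np.dstack([n*z[...,None],z])
    return (c-np.array(s['t']).ravel())@np.array(s['R'])   # R^T(c-t)
E
python3 - <<'E'
from h import *
for n in('top','side'):
    s=snap(n,n+'0'); cv2.imwrite(f'pics/{n}0.png',cv2.resize(s['frame'][...,::-1],(800,600)))
    print(n,-np.array(s['R']).T@np.array(s['t']).ravel(),(s['range_z']>0).mean())
print(r.sense())
E
```

```text
top [ 417.96889384   11.65120865 1186.52797225] 0.99603271484375
side [463.71987126 828.94298296 880.96832263] 0.9960581461588541
{'time': 0.1, 'joint_pos': array([-7.08966111e+01,  7.51033848e+00,  8.53247607e+01,  7.75301077e-04,
        8.72627931e+01, -4.89266971e+00]), 'qd': array([ 0.04279493, -0.07030456, -0.15410254,  0.00522905, -0.05459149,
       -0.10532293]), 'joint_efforts': array([ 2.09503902e-03, -5.70947349e+01, -5.01945484e+01, -3.93946380e-05,
        8.00235139e-03, -3.14122147e-06]), 'tool_pos': array([ 243.86430878, -547.64441149,  230.33746488]), 'tcp_rot': array([-89.99087928,   0.09746955, -66.00397128]), 'ft_force': array([-0.53718711, -0.94514256,  0.4258081 ]), 'wrist_torque': array([ 0.04671647, -0.02061294,  0.00327114]), 'finger_gap': 85.89770909114394}
```

View pics/top0.png

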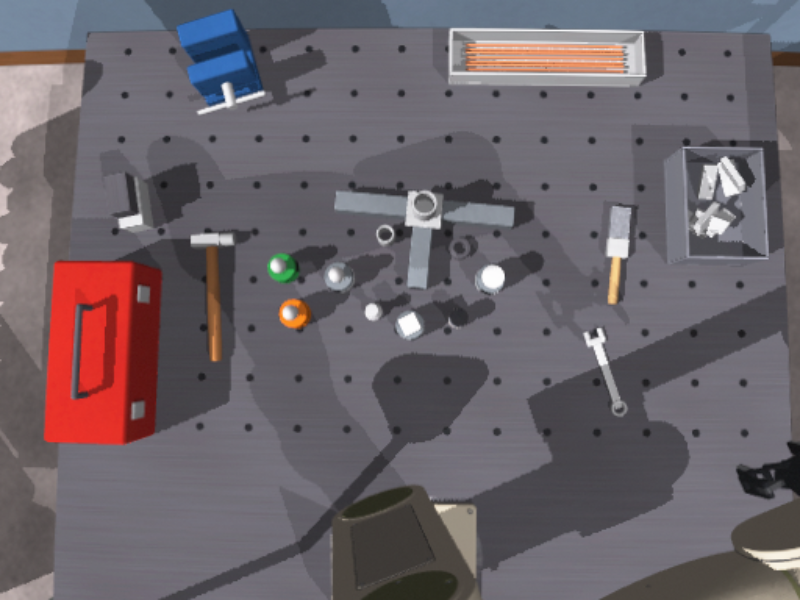

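View pics/side0.png

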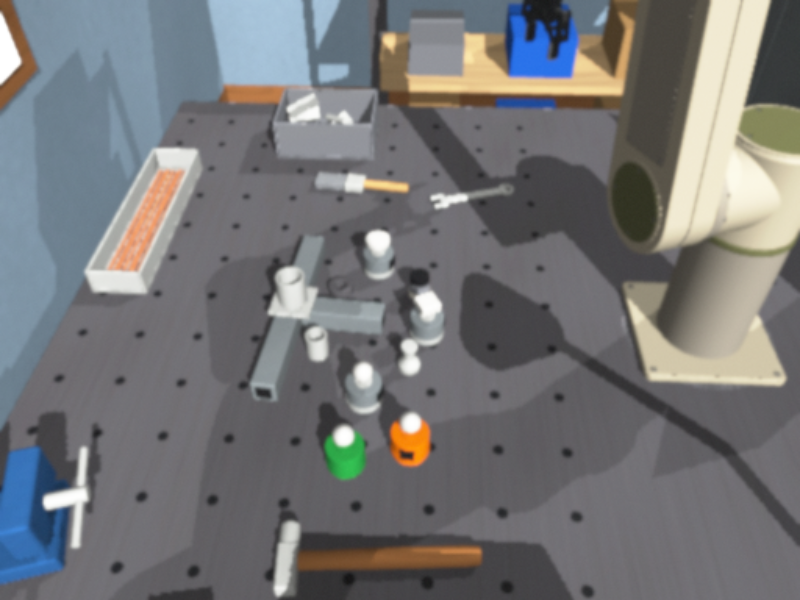

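The top view (800x600) shows the frame in the middle. The cap candidates are:
- Pale disc at (490,278)
- Square at (409,323)
- Domed grey stop at (338,275)
- Green dome at (282,266) and orange dome at (294,312), both decoys because of their colour

The small items are the offcut (386,234), collar (460,247), jar (373,312) and jack (457,317). Next I'll measure the positions and check them in one crop.

```bash
python3 - <<'E'
from h import *
for n in('top','side'):
    s=load(n+'0');P=pts(s)
    reg=(P[...,0]>300)&(P[...,0]<700)&(abs(P[...,1])<260)
    m=(reg&(P[...,2]>58)&(P[...,2]<110)).astype(np.uint8)
    k,l,st,c=cv2.connectedComponentsWithStats(m)
    for i in range(1,k):
        if st[i,4]<8: continue
        q=P[l==i]; zt=np.percentile(q[:,2],80); t=q[q[:,2]>zt-8]
        mm=(t.min(0)+t.max(0))/2
        print(n,c[i].round(),st[i,4],'mean',t.mean(0).round(1),'mid',mm.round(1),'ext',np.ptp(t,0).round(),s['frame'][l==i].mean(0).round())
    pl=P[(P[...,0]>300)&(P[...,0]<700)&(abs(P[...,1])<260)]; print('table z',np.median(pl[:,2]))
s=load('top0')['frame'][130:230,160:350,::-1];cv2.imwrite('pics/crop.png',cv2.resize(s,(760,400),interpolation=cv2.INTER_CUBIC))
E
```

```text
top [271. 134.] 91 mean [679.7  -1.6 100.1] mid [682.3  -0.7  99.8] ext [34. 44. 12.] [166. 165. 168.]
top [315. 176.] 173 mean [ 553.  -132.3   77.2] mid [ 553.4 -131.8   77.3] ext [42. 42. 11.] [243. 243. 244.]
top [215. 175.] 77 mean [553.8 168.2  81.5] mid [553.5 169.5  81.5] ext [24. 25. 11.] [185. 183. 186.]
top [186. 199.] 59 mean [479.9 252.2  81.2] mid [479.1 251.4  82.1] ext [27. 17. 12.] [171. 160. 158.]
top [262. 206.] 132 mean [460.7  26.3  81. ] mid [460.8  25.1  81.5] ext [39. 41. 11.] [245. 245. 246.]
table z 0.9850804783359526
side [241. 154.] 177 mean [ 551.  -128.3   74.9] mid [ 551.1 -131.6   74.3] ext [43. 46. 11.] [236. 236. 234.]
side [187. 183.] 329 mean [681.5   2.9  95.2] mid [681.5   2.4  95.6] ext [37. 53. 16.] [211. 212. 209.]
side [273. 195.] 187 mean [458.6  31.4  78. ] mid [459.2  30.   77.5] ext [41. 42. 11.] [236. 236. 234.]
side [232. 238.] 125 mean [552.4 175.1  77.8] mid [553.  173.4  78.5] ext [27. 23. 14.] [230. 229. 227.]
side [262. 266.] 44 mean [479.1 255.7  79.9] mid [478.7 254.2  80. ] ext [26. 11.  9.] [203. 202. 198.]
table z -1.2238499378452101
```

View pics/crop.png

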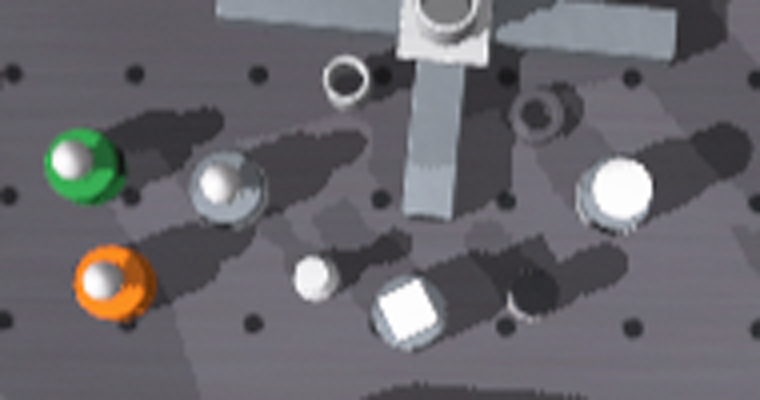

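The top crop (4x) confirms all three:
- **Round:** flat disc at (620,188), the widest, on a grey body.
- **Square:** block at (408,312), on a grey body.
- **Dome:** the stop at (222,185) has a grey body. The green (75,160) and orange (103,280) ones are not meant.

The positions are round (553,-131.5), square (460.5,27) and dome (553.5,170.5). I'll set out for the round cap with the fingers shut.

Request:
{"method": "move_arm", "body": {"linear": [[-0.1,0,0.18],[-0.2,0,0.36],[-0.3,0,0.54],[-0.42,0,0.75],[-0.42,0,0.75],[-0.42,0,0.75],[-0.42,0,0.75],[-0.42,0,0.75],[-0.42,0,0.75],[-0.42,0,0.75]], "twist": [[0,0,0],[0,0,0],[0,0,0],[0,0,0],[0,0,0],[0,0,0],[0,0,0],[0,0,0],[0,0,0],[0,0,0]], "hand": [-1,-1,-1,-1,-1,-1,-1,-1,-1,-1]}}

```text
time: 0.93
tool_pos: [397.5, -341.9, 230.3]
tcp_rot: [-90.0, 0.1, -66.0]
ft_force: [-0.4, 0.1, -0.3]
finger_gap: -0.2
```

```bash
cat >> h.py <<'E'
from scipy.spatial.transform import Rotation as Ro
def go(x,y,z):
    s=r.sense(); R=Ro.from_euler('xyz',s['tcp_rot'],degrees=True)
    print('t',s['time'],'tcp',s['tool_pos'].round(1),'rot',s['tcp_rot'].round(2),'F',s['ft_force'].round(2),'gap',s['finger_gap'].round(1))
    print('linear',(R.inv().apply(np.array([x,y,z])-s['tool_pos'])/300).round(4))
E
python3 -c "
from h import *
go(553,-131.5,110)"
```

```text
Traceback (most recent call last):
  File "h.py", line 16, in go
    print('t',s['time'],'tcp',s['tool_pos'].round(1),'rot',s['tcp_rot'].round(2),'F',s['ft_force'].round(2),'gap',s['finger_gap'].round(1))
                                                                                                                  ^^^^^^^^^^^^^^^^^^^^^
AttributeError: 'float' object has no attribute 'round'
```

```bash
sed -i "s/s\['finger_gap'\].round(1)/round(s['finger_gap'],1)/" h.py
python3 -c "
from h import *
go(553,-131.5,110)"
```

```text
t 0.9333 tcp [ 397.5 -341.9  230.3] rot [-90.03   0.1  -66.04] F [-0.43  0.11 -0.29] gap -0.2
linear [-0.4297  0.4015  0.7588]
```

Request:
{"method": "move_arm", "body": {"linear": [[-0.21,0,0.38],[-0.43,0,0.759],[-0.43,0.1,0.759],[-0.43,0.2,0.759],[-0.43,0.3,0.759],[-0.43,0.4,0.759],[-0.43,0.4,0.759],[-0.43,0.4,0.759],[-0.43,0.4,0.759],[-0.43,0.4,0.759],[-0.43,0.4,0.759],[-0.43,0.4,0.759]], "twist": [[0,0,0],[0,0,0],[0,0,0],[0,0,0],[0,0,0],[0,0,0],[0,0,0],[0,0,0],[0,0,0],[0,0,0],[0,0,0],[0,0,0]], "hand": [-1,-1,-1,-1,-1,-1,-1,-1,-1,-1,-1,-1]}}

```text
time: 1.93
tool_pos: [553.9, -133.6, 112.9]
tcp_rot: [-89.9, -0.1, -66.2]
ft_force: [0.2, 0.2, 0.7]
finger_gap: -0.1
```

```bash
python3 -c "
from h import *
go(553,-131.5,65)
for n in('top','side'): s=snap(n,n+'1')
f=s['frame'][100:250,170:320,::-1]
g=load('top1')['frame'][110:260,240:390,::-1]
cv2.imwrite('pics/c1.png',cv2.resize(np.hstack([f,g]),(800,400)))"
```

```text
t 1.9333 tcp [ 553.9 -133.6  112.9] rot [-8.989e+01 -5.000e-02 -6.616e+01] F [0.25 0.2  0.67] gap -0.1
linear [-7.800e-03  1.596e-01 -1.000e-04]
```

View pics/c1.png

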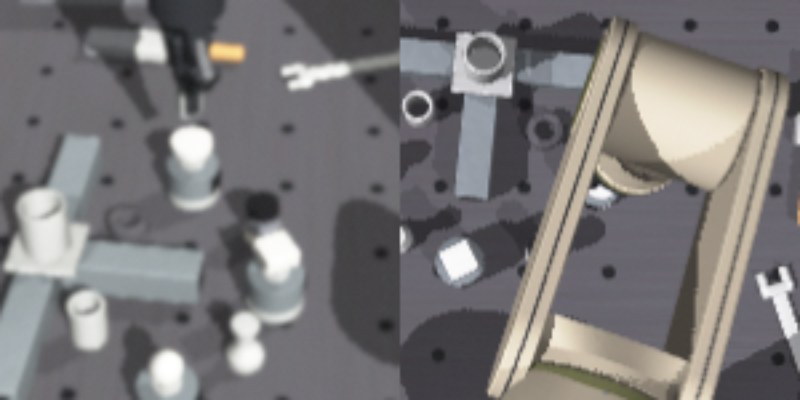

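The left (side) half shows the shut fingertips at (190,112), directly above the round cap at (190,142), with nothing else near. I'll press slowly.

Request:
{"method": "move_arm", "body": {"linear": [[-0.008,0.05,0],[-0.008,0.095,0],[-0.008,0.105,0],[-0.008,0.115,0],[-0.008,0.122,0],[-0.008,0.129,0],[-0.008,0.136,0],[-0.008,0.143,0],[-0.008,0.15,0],[-0.008,0.155,0],[-0.008,0.155,0],[-0.008,0.155,0]], "twist": [[0,0,0],[0,0,0],[0,0,0],[0,0,0],[0,0,0],[0,0,0],[0,0,0],[0,0,0],[0,0,0],[0,0,0],[0,0,0],[0,0,0]], "hand": [-1,-1,-1,-1,-1,-1,-1,-1,-1,-1,-1,-1]}}

```text
time: 3.03
tool_pos: [553.2, -131.0, 66.5]
tcp_rot: [-89.9, -0.1, -66.1]
ft_force: [-2.2, 0.4, 4.8]
finger_gap: 0.3
```

```bash
python3 -c "
from h import *
go(553,-131.5,150)"
```

```text
t 3.0333 tcp [ 553.2 -131.    66.5] rot [-8.987e+01 -6.000e-02 -6.614e+01] F [-2.16  0.38  4.8 ] gap 0.3
linear [ 0.0015 -0.2784 -0.0006]
```

The reading is 4.8 N at 66.5 mm, which is into the spring (seat at 69 mm). I'll lift straight up, move toward the square and measure the cap height.

Request:
{"method": "move_arm", "body": {"linear": [[0,-0.02,0],[0,-0.05,0],[0,-0.12,0],[0,-0.2,0],[0,-0.28,0],[0,-0.28,0],[0,-0.28,0]], "twist": [[0,0,0],[0,0,0],[0,0,0],[0,0,0],[0,0,0],[0,0,0],[0,0,0]], "hand": [-1,-1,-1,-1,-1,-1,-1]}}

```text
time: 3.62
tool_pos: [554.5, -131.4, 153.3]
tcp_rot: [-89.7, -0.2, -66.1]
ft_force: [-0.9, -0.3, -0.3]
finger_gap: -0.0
```

```bash
cat >> h.py <<'E'
def caps(tag,view):
    P=pts(load(tag))
    for n,x,y in(('round',553,-131.5),('square',460.5,27),('dome',553.5,170.5)):
        m=(np.hypot(P[...,0]-x,P[...,1]-y)<30)&(P[...,2]>50)&(P[...,2]<95)
        q=P[m]
        if len(q)<20: print(view,n,'hidden');continue
        zt=np.percentile(q[:,2],90 if n=='dome' else 60);t=q[q[:,2]>zt-6]
        print(view,n,len(q),'z60/90',np.percentile(q[:,2],[60,90]).round(1),'mid',((t.min(0)+t.max(0))/2).round(1))
E
python3 -c "
from h import *
go(460.5,27,110)
snap('side','side2'); caps('side0','before'); caps('side2','after')"
```

```text
t 3.6167 tcp [ 554.5 -131.4  153.3] rot [-89.68  -0.24 -66.14] F [-0.88 -0.29 -0.26] gap -0.0
linear [-0.6103  0.1413 -0.0738]
before round 177 z60/90 [75.2 77.6] mid [ 551.1 -131.6   74.7]
before square 188 z60/90 [78.5 80.2] mid [459.2  30.   77.8]
before dome 127 z60/90 [77.2 81.2] mid [552.8 173.3  80.4]
after round 173 z60/90 [67.1 70. ] mid [ 550.9 -129.7   67.4]
after square 189 z60/90 [78.4 80.3] mid [459.2  29.1  77.6]
after dome 130 z60/90 [77.3 81.4] mid [552.4 173.3  80.3]
```

The round cap sank 8 mm without shifting. Next is the square.

Request:
{"method": "move_arm", "body": {"linear": [[-0.13,0,-0.015],[-0.26,0,-0.03],[-0.39,0,-0.045],[-0.52,0,-0.06],[-0.61,0.03,-0.074],[-0.61,0.08,-0.074],[-0.61,0.14,-0.074],[-0.61,0.14,-0.074],[-0.61,0.14,-0.074],[-0.61,0.14,-0.074],[-0.61,0.14,-0.074]], "twist": [[0,0,0],[0,0,0],[0,0,0],[0,0,0],[0,0,0],[0,0,0],[0,0,0],[0,0,0],[0,0,0],[0,0,0],[0,0,0]], "hand": [-1,-1,-1,-1,-1,-1,-1,-1,-1,-1,-1]}}

```text
time: 4.58
tool_pos: [459.9, 27.0, 109.8]
tcp_rot: [-89.8, -0.1, -66.2]
ft_force: [0.6, 0.5, -1.0]
finger_gap: -0.2
```

```bash
python3 -c "
from h import *
go(460.5,27,70)
s=snap('side','side3')
f=s['frame'][120:270,190:340,::-1]
cv2.imwrite('pics/c3.png',cv2.resize(f,(500,500)))"
```

```text
t 4.5833 tcp [459.9  27.  109.8] rot [-89.76  -0.14 -66.17] F [ 0.63  0.53 -0.98] gap -0.2
linear [0.0004 0.1326 0.0014]
```

View pics/c3.png

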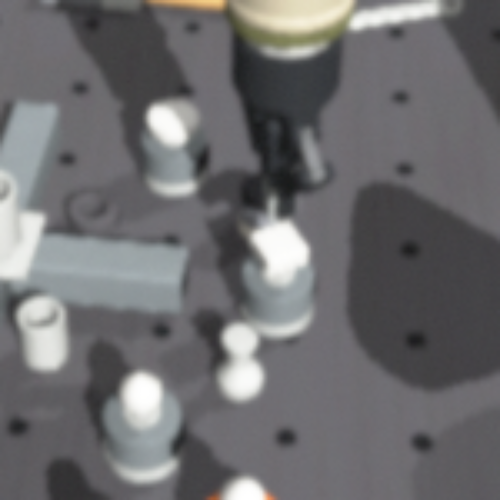

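The side view shows the fingertips at (270,212) just above the square cap at (280,245), with the dark jack behind at (262,190) clear of the fingers. Pressing now.

Request:
{"method": "move_arm", "body": {"linear": [[0,0.03,0],[0,0.07,0],[0,0.08,0],[0,0.09,0],[0,0.097,0],[0,0.104,0],[0,0.111,0],[0,0.118,0],[0,0.125,0],[0,0.132,0],[0,0.132,0],[0,0.132,0]], "twist": [[0,0,0],[0,0,0],[0,0,0],[0,0,0],[0,0,0],[0,0,0],[0,0,0],[0,0,0],[0,0,0],[0,0,0],[0,0,0],[0,0,0]], "hand": [-1,-1,-1,-1,-1,-1,-1,-1,-1,-1,-1,-1]}}

```text
time: 5.63
tool_pos: [460.5, 26.9, 70.6]
tcp_rot: [-89.7, -0.2, -66.2]
ft_force: [-0.7, -1.1, 5.0]
finger_gap: -0.4
```

```bash
python3 -c "
from h import *
go(460.5,27,155)"
```

```text
t 5.6333 tcp [460.5  26.9  70.6] rot [-89.71  -0.16 -66.18] F [-0.68 -1.08  5.  ] gap -0.4
linear [ 0.0004 -0.2813  0.0016]
```

Request:
{"method": "move_arm", "body": {"linear": [[0,-0.02,0],[0,-0.05,0],[0,-0.12,0],[0,-0.2,0],[0,-0.28,0],[0,-0.28,0],[0,-0.28,0]], "twist": [[0,0,0],[0,0,0],[0,0,0],[0,0,0],[0,0,0],[0,0,0],[0,0,0]], "hand": [-1,-1,-1,-1,-1,-1,-1]}}

```text
time: 6.22
tool_pos: [461.5, 26.9, 157.1]
tcp_rot: [-89.5, -0.3, -66.2]
ft_force: [-0.3, -0.0, -1.0]
finger_gap: -0.1
```

```bash
python3 -c "
from h import *
go(553.5,170.5,115)
snap('side','side4'); caps('side4','after')"
```

```text
t 6.2167 tcp [461.5  26.9 157.1] rot [-89.48  -0.28 -66.17] F [-0.34 -0.03 -1.01] gap -0.1
linear [-0.3147  0.1432  0.4725]
after round 174 z60/90 [67.2 69.6] mid [ 550.9 -128.2   67.3]
after square 182 z60/90 [70.3 71.7] mid [459.   27.6  69.6]
after dome 134 z60/90 [76.6 81.7] mid [551.7 174.1  80.3]
```

The square sank 8 mm. Now the dome.

Request:
{"method": "move_arm", "body": {"linear": [[-0.07,0,0.105],[-0.14,0,0.21],[-0.21,0,0.315],[-0.28,0,0.42],[-0.315,0.03,0.4725],[-0.315,0.08,0.4725],[-0.315,0.14,0.4725],[-0.315,0.14,0.4725],[-0.315,0.14,0.4725],[-0.315,0.14,0.4725],[-0.315,0.14,0.4725]], "twist": [[0,0,0],[0,0,0],[0,0,0],[0,0,0],[0,0,0],[0,0,0],[0,0,0],[0,0,0],[0,0,0],[0,0,0],[0,0,0]], "hand": [-1,-1,-1,-1,-1,-1,-1,-1,-1,-1,-1]}}

```text
time: 7.18
tool_pos: [552.8, 170.5, 115.2]
tcp_rot: [-89.5, -0.2, -66.2]
ft_force: [0.3, 1.0, 0.1]
finger_gap: 0.2
```

```bash
python3 -c "
from h import *
go(553.5,170.5,74.5)
s=snap('side','side5')
f=s['frame'][150:300,160:310,::-1]
cv2.imwrite('pics/c5.png',cv2.resize(f,(500,500)))"
```

```text
t 7.1833 tcp [552.8 170.5 115.2] rot [-89.55  -0.23 -66.2 ] F [0.3  0.97 0.15] gap 0.2
linear [0.0003 0.1357 0.001 ]
```

View pics/c5.png

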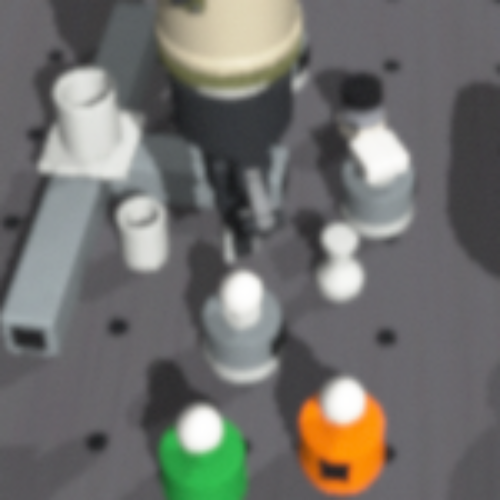

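The side view shows the fingertips at (238,250) just over the dome (242,285), on the grey body. The upright tube and the decoys are clear. Pressing.

Request:
{"method": "move_arm", "body": {"linear": [[0,0.03,0],[0,0.07,0],[0,0.085,0],[0,0.094,0],[0,0.101,0],[0,0.108,0],[0,0.115,0],[0,0.122,0],[0,0.129,0],[0,0.135,0],[0,0.135,0],[0,0.135,0]], "twist": [[0,0,0],[0,0,0],[0,0,0],[0,0,0],[0,0,0],[0,0,0],[0,0,0],[0,0,0],[0,0,0],[0,0,0],[0,0,0],[0,0,0]], "hand": [-1,-1,-1,-1,-1,-1,-1,-1,-1,-1,-1,-1]}}

```text
time: 8.23
tool_pos: [553.6, 170.6, 75.3]
tcp_rot: [-89.5, -0.2, -66.2]
ft_force: [-2.0, 0.2, 5.0]
finger_gap: 0.1
```

```bash
python3 -c "
from h import *
go(553.5,170.5,155)"
```

```text
t 8.2333 tcp [553.6 170.6  75.3] rot [-89.49  -0.23 -66.2 ] F [-1.97  0.25  4.96] gap 0.1
linear [ 0.0012 -0.2658  0.002 ]
```

Request:
{"method": "move_arm", "body": {"linear": [[0,-0.02,0],[0,-0.05,0],[0,-0.12,0],[0,-0.2,0],[0,-0.3,0],[0,-0.4,0],[0,-0.5,0],[0,-0.5,0],[0,-0.5,0],[0,-0.5,0],[0,-0.5,0]], "twist": [[0,0,0],[0,0,0],[0,0,0],[0,0,0],[0,0,0],[0,0,0],[0,0,0],[0,0,0],[0,0,0],[0,0,0],[0,0,0]], "hand": [-1,-1,-1,-1,-1,-1,-1,-1,-1,-1,-1]}}

```text
time: 9.15
tool_pos: [551.3, 170.4, 223.9]
tcp_rot: [-89.6, -0.2, -66.2]
ft_force: [0.5, -0.2, -0.7]
finger_gap: -0.1
```

```bash
python3 -c "
from h import *
go(553.5,170.5,225)
s=snap('side','side6'); caps('side0','before');caps('side6','after')
a=load('side0')['frame'];b=s['frame']
cv2.imwrite('pics/c6.png',cv2.resize(np.hstack([a[110:310,140:330],b[110:310,140:330]])[...,::-1],(760,400)))"
```

```text
t 9.15 tcp [551.3 170.4 223.9] rot [-89.62  -0.21 -66.2 ] F [ 0.49 -0.23 -0.71] gap -0.1
linear [ 0.0026 -0.0037  0.0068]
before round 177 z60/90 [75.2 77.6] mid [ 551.1 -131.6   74.7]
before square 188 z60/90 [78.5 80.2] mid [459.2  30.   77.8]
before dome 127 z60/90 [77.2 81.2] mid [552.8 173.3  80.4]
after round 98 z60/90 [67.1 69.4] mid [ 542.7 -128.9   67.5]
after square 185 z60/90 [70.4 72.3] mid [459.   29.2  70. ]
after dome 126 z60/90 [70.2 73.7] mid [553.  173.2  72.3]
```

View pics/c6.png

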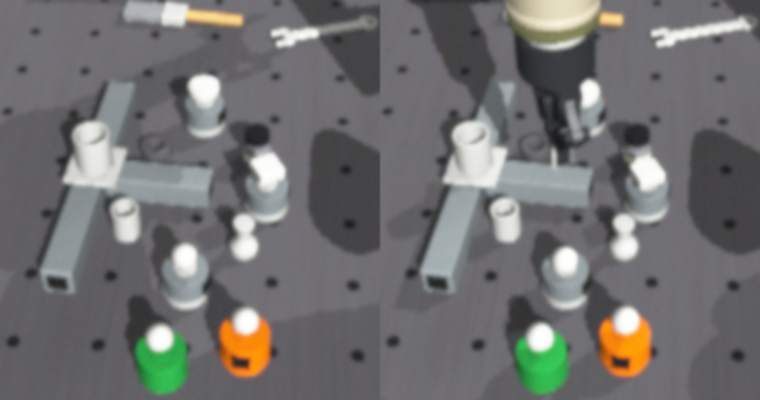

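Side before and after: all three stops and the other objects are where they were, and the caps are lower. I'll do one tighter check of the dome, averaging several depth pictures, before handing in.

```bash
python3 -c "
from h import *
def st(P):
    o=[]
    for x,y in((459,29),(553,173)):
        q=P[(np.hypot(P[...,0]-x,P[...,1]-y)<20)&(P[...,2]>50)&(P[...,2]<95)][:,2]
        o+=[np.sort(q)[-60:].mean()]
    return np.array(o)
b=np.mean([st(pts(load(t))) for t in('side0','side2')],0)
a=np.mean([st(pts(r.snapshot('side'))) for _ in range(6)],0)
print('sunk square,dome',(b-a).round(2))
if min(b-a)>7.2: print('hand in'); r.hand_in()
print(r.sense()['time'])"
```

```text
sunk square,dome [8.14 7.8 ]
hand in
the job is handed in; nothing more can be done
the job is handed in; nothing more can be done
```

I tapped the three grey-bodied stops with shut fingertips in the order asked (round, square, domed) and handed the job in. The arm finished at about 9.5 s of the 51 s allowed, with the gripper raised clear of everything.

| Cap | Force at the bottom | Tip height at the bottom | Cap sank, by side camera depth |
|---|---|---|---|
| Round | 4.8 N | 66.5 mm | about 8 mm (7.6–8.1) |
| Square | 5.0 N | 70.6 mm | 8.1 mm |
| Dome | 5.0 N | 75.3 mm | 7.8 mm |

- **Caps seated:** each press reached 4.8 to 5.0 N, above the 4 N at which the spring starts, so each stem should be right down. The first single depth picture of the dome gave 7.0 to 8.1 mm depending on the statistic. The 7.8 mm is an average over six pictures.
- **Scene undisturbed:** the before and after side pictures show the stops, frame and small objects unmoved, though the gripper partly hid the round stop and the brush in the last one. The round stop was last seen unhidden after the square tap, in place and still down.
- **Camera disagreement:** the two cameras differed by up to about 5 mm in y, and I aimed between them.

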